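# Put the microscope optics back in their nests

## Task

Put each of the four loose microscope optics away in the shallow black nest on the bench that matches its shape and size: the slim objective in the small round nest, the wide objective in the large round nest, the filter cube squared up in the square nest and the prism slider lengthwise in the long nest, each upright and flat on the nest's floor inside the rim. Never tip an optic over, and leave the oil bottle where it stands.

Things in the scene. Friction and masses are not known exactly. Their poses are not given: they have to be found in the camera images.
- slim_objective: Slim microscope objective: a bare steel cylinder 30 mm in diameter and 62 mm tall, standing upright, its top 10 mm a black nose tapering to 18 mm, with a thin black band near its foot. About 0.14 kg. Origin: centre of its underside; z up its axis. Belongs in the small round nest.
- wide_objective: Wide low-power objective: a squat bare steel cylinder 48 mm in diameter and 42 mm tall, standing upright, with a large lens in its black top and a black band near its foot. About 0.22 kg. Origin: centre of its underside; z up its axis. Belongs in the large round nest.
- filter_cube: Filter cube: a black 40 x 40 x 40 mm cube with an amber round window in its top. About 0.10 kg. Origin: centre of its underside; x and y square to its side faces, z up. Belongs in the square nest, sides parallel to the nest's sides; any quarter turn will do.
- prism_slider: Prism slider: a flat black bar 90 mm long (its x), 26 mm wide (its y) and 20 mm high (z) lying flat, with two small round windows in its top. About 0.12 kg. Origin: centre of its underside. Belongs in the long nest, lengthwise; either end first.
- small_round_nest: Fixed matt black tray with a grey floor 4 mm above the table; its rim rises 5 mm above that floor (9 mm above the table) and is 7 mm thick. Origin: centre of its underside, at table height. Round, 48 mm in diameter inside the rim, 62 mm outside. For the slim objective.
- large_round_nest: Fixed matt black tray with a grey floor 4 mm above the table; its rim rises 5 mm above that floor (9 mm above the table) and is 7 mm thick. Origin: centre of its underside, at table height. Round, 66 mm in diameter inside the rim, 80 mm outside. For the wide objective.
- square_nest: Fixed matt black tray with a grey floor 4 mm above the table; its rim rises 5 mm above that floor (9 mm above the table) and is 7 mm thick. Origin: centre of its underside, at table height. Square, 58 x 58 mm inside the rim, 72 x 72 mm outside; x and y square to its sides. For the filter cube.
- long_nest: Fixed matt black tray with a grey floor 4 mm above the table; its rim rises 5 mm above that floor (9 mm above the table) and is 7 mm thick. Origin: centre of its underside, at table height. Oblong, 108 mm (x) by 44 mm (y) inside the rim, 122 x 58 mm outside. For the prism slider.
- oil_bottle: Bystander: a small amber glass bottle with a black cap, 34 mm in diameter and 70 mm tall, standing loose in the middle of the work. Origin: centre of its underside. Not to be moved.
Mind the look-alikes: they are no part of the job. Leave any orange or red look-alike of the prism_slider alone. What is shaped like the filter_cube but yellow is not meant.

How it is judged:
At the end, for the whole second after the job is handed in: Each optic stands released and at rest in its own nest: its centre within 13.5 mm of the nest's centre, its underside on the nest's floor (2 to 6.5 mm above the nest's underside), tilted less than 0.12 rad; the cube's sides and the slider's length within 0.3 rad of the nest's (horizontal distance between slim_objective and small_round_nest below 0.0135 m and z of slim_objective in the frame of small_round_nest between 0.002 and 0.0065 m and angle between each of slim_objective, wide_objective, filter_cube, prism_slider's own z axis and vertical below 0.12 rad and linear speed of each of slim_objective, wide_objective, filter_cube, prism_slider below 0.02 m/s and angular speed of each of slim_objective, wide_objective, filter_cube, prism_slider below 0.2 rad/s and horizontal distance between wide_objective and large_round_nest below 0.0135 m and z of wide_objective in the frame of large_round_nest between 0.002 and 0.0065 m and horizontal distance between filter_cube and square_nest below 0.0135 m and z of filter_cube in the frame of square_nest between 0.002 and 0.0065 m and horizontal distance between prism_slider and long_nest below 0.0135 m and z of prism_slider in the frame of long_nest between 0.002 and 0.0065 m and (angle between the x axis of filter_cube and the x axis of square_nest, either way round below 0.3 rad or angle between the x axis of filter_cube and the x axis of square_nest, either way round above 1.271 rad) and angle between the x axis of prism_slider and the x axis of long_nest, either way round below 0.3 rad); the robot touches nothing.
It fails at once if an optic is tipped over (more than 0.8 rad) (angle between any of slim_objective, wide_objective, filter_cube, prism_slider's own z axis and vertical above 0.8 rad).
It fails at once if the oil bottle is moved more than 30 mm or tipped over (distance of oil_bottle from where it was at the start of the episode above 0.03 m or angle between oil_bottle's own z axis and vertical above 0.5 rad).
It also fails if it takes over 104 s, if anything falls off the work surface, if the arm or the gripper's body presses on something with over 40 N, if the wrist force passes 120 N, or if a joint passes its speed limit or range.

## Robot

A 6-joint arm with a two-finger parallel gripper is mounted at the origin on the work surface. World frame = base frame: x ahead of the robot, y to its left, z up, the work surface at z = 0. Lengths are in m, angles in rad, forces in N, time in s.
With the tool pointing down it reaches from about 0.3 to 0.775 m from the base axis. Payload 14.6 kg.
Tool frame: the origin (TCP) lies midway between the tips of the shut fingers; the grasp point (between the pads) lies 19 mm behind it; z points along the fingers, y is the line along which they close (so a half turn about z gives the same grasp; the last joint's range is limited). The gripper opens to 85 mm and grips with 20 to 120 N. Pads are 22 mm wide; open, the fingers measure 114 mm over their backs; the gripper's body (76 mm by 85 mm) begins 54 mm behind the grasp point. The pads swing forward as they close: fully open they stand 13 mm farther back than shut.
Start: joints at [1.22, 0.3, 1.521, -0, 1.321, -0.067], TCP at [0.154, 0.528, 0.231] pointing down, gripper open.
Joint ranges: [-3.03, 3.03], [-0.79, 2.21], [0.23, 2.52], [-1.04, 4.18], [0, 3.07], [-2.55, 2.55]. Speed limits (rad/s): [2.22, 2.22, 2.57, 3.14, 3.14, 3.14].

## Interface

Orientations are given as a 3x3 rotation matrix whose columns are the frame's x, y, z axes.
In Python, from workcell import bot gives the robot as it stands. The module is installed in compiled form; this text tells all that it offers.
- The arm moves only by the tool jog_arm, never from a script. Its argument "plan" is a list of rows, each a list of 5 numbers: the shift along the tool's x, y, z in cm, then the turn about the tool's z in degrees, then the closure, from 0 (fully open) to 1 (shut). A call has exactly 5 rows; each row is the pose to reach, as a shift and turn from the pose commanded when the call began, along the tool's axes at that moment; what a row does not reach only later rows make up. A row lasts 1/8 s, in which the tool goes at most 62.5 mm and 10.7 degrees, less where a joint would pass 70% of its speed; a pose out of reach is approached as far as the arm can. A call with a gripper value outside its range is refused whole. The fingers move at their own pace and stop on an object; "force" is the grip in N (left out, the last holds). Time passes only in rows, so rows that repeat a pose let the fingers close, or fill a call up. It gives the time, the measured TCP pose, the force, the opening and the grip force at its end, in the units of the state.
- bot.get_state(): the state, without advancing time (a new reading comes with each control period).
- bot.read_camera(name): name is "scene" or "top"; returns a dict with "image" (400x640x3 uint8, red, green, blue), "z_map" (400x640 float32, m along the optical axis (not along the pixel's ray), 0 where there is no reading), "camera_matrix" (3x3 intrinsics, pixels), "distortion" ([k1, k2, p1, p2, k3] as OpenCV has them; the pictures are not rectified), "pose" (4x4, takes a point from camera to world coordinates). Camera axes: x right, y up, looking along -z (the intrinsics and any distortion apply to the point x, -y, -z); pixel columns grow to the right and rows downward; lengths in m; the calibration is good to about 2 mm. A picture is of the moment at which its call begins.
- bot.job_done(): hands the job in; it is judged then, once.
The state is a dict: "clock": time; "q": joint angles; "joint_vel": joint speeds; "effort": joint torques, N m; "ee_pos": TCP position; "ee_rot": TCP orientation; "wrist_force": force on the tool from outside, world axes, zero at the start; "moment": the same for the moment, N m; "finger_gap": finger opening in m; "finger_force": force on a finger pad.
Only numpy, scipy, OpenCV 4.12 (cv2) and the standard library are available. Lean on these libraries where they do the work, as an engineer would, in place of code of your own. Each camera call takes 0.05 s, during which the arm holds its last target. There are 200 camera calls.

## Working session

There is one attempt and no reset: what is moved stays moved. The work goes in short steps, Python scripts to look and compute and a tool call to move; the robot and the scene stay as the last step left them, time stands still between calls to the robot, and variables do not carry over. Pictures are saved under pics/ and viewed, at most 14 in all, crops included, and the job is handed in when it is done.

Besides the shell and the picture viewer there is one more tool, called after "Request:" in YAML: its name, and indented under it one key for each argument. jog_arm: Moves the arm, as the interface text tells. Its arguments: {"type":"object","properties":{"plan":{"type":"array","items":{"type":"array","items":{"type":"number"}}},"force":{"type":"number"}},"required":["plan"]}

```bash
mkdir -p pics; cat > h.py <<'E'
import numpy as np, cv2
from workcell import bot
def cam(n):
    return bot.read_camera(n)
def pts(c):
    "world xyz for each pixel from depth"
    h,w=c['z_map'].shape
    u,v=np.meshgrid(np.arange(w),np.arange(h))
    n=cv2.undistortPoints(np.stack([u,v],-1).reshape(-1,1,2).astype(np.float64),c['camera_matrix'],np.array(c['distortion'])).reshape(h,w,2)
    z=c['z_map']
    P=np.stack([n[...,0]*z,-n[...,1]*z,-z,np.ones_like(z)],-1)
    return (P@np.array(c['pose']).T)[...,:3]
def ray(c,uv,zp):
    n=cv2.undistortPoints(np.array(uv,float).reshape(-1,1,2),c['camera_matrix'],np.array(c['distortion'])).reshape(-1,2)
    T=np.array(c['pose']); d=np.c_[n[:,0],-n[:,1],-np.ones(len(n))]@T[:3,:3].T; o=T[:3,3]
    return o+d*((zp-o[2])/d[:,2])[:,None]
E
python3 - <<'E'
from h import *
s=bot.get_state();print(s)
for n in("top","scene"):
    c=cam(n);cv2.imwrite(f'pics/{n}0.png',c['image'][...,::-1]);print(n,c['pose'],c['camera_matrix'],c['distortion'],(c['z_map']>0).mean())
    np.savez(n+'0.npz',**c)
E
```

```text
{'clock': 0.0, 'q': array([ 1.22041341e+00,  3.00478374e-01,  1.52157970e+00, -2.71606535e-05,
        1.32071221e+00, -6.66203182e-02]), 'joint_vel': array([-5.18485315e-04, -7.03520758e-04,  1.32515650e-06, -7.28493802e-04,
        1.24075218e-03, -4.97236643e-04]), 'effort': array([-3.97352524e-04, -5.43477345e+01, -3.61794949e+01, -5.21960374e-06,
        3.98964359e-03,  1.05003750e-05]), 'ee_pos': array([0.15392189, 0.52777687, 0.23071791]), 'ee_rot': array([[-9.60010698e-01,  2.79963060e-01, -3.79512968e-04],
       [ 2.79963313e-01,  9.60010052e-01, -1.11511042e-03],
       [ 5.21465389e-05, -1.17676764e-03, -9.99999306e-01]]), 'wrist_force': array([-0.00184419,  0.1783081 , -0.10485408]), 'moment': array([0.0120506 , 0.05270612, 0.03624467]), 'finger_force': 0.0, 'finger_gap': 0.08550021602234895}
top [[-0.02031308  0.98952743 -0.14290851  0.3249396 ]
 [-0.99974588 -0.01870605  0.01257985  0.0098767 ]
 [ 0.00977485  0.14312773  0.98965595  1.14907141]
 [ 0.          0.          0.          1.        ]] [[373.39805347   0.         325.37188187]
 [  0.         373.39805347 196.44033035]
 [  0.           0.           1.        ]] [-0.05383552  0.          0.          0.          0.        ] 0.99601953125
scene [[ 0.09434888 -0.5445906   0.83337828  1.53256214]
 [ 0.99552608  0.04731437 -0.08178736 -0.08893419]
 [ 0.00510986  0.83736636  0.54661821  0.71156128]
 [ 0.          0.          0.          1.        ]] [[484.98096142   0.         327.56543328]
 [  0.         484.98096142 193.86106614]
 [  0.           0.           1.        ]] [0.02426247 0.         0.         0.         0.        ] 0.99590234375
```

View pics/top0.png

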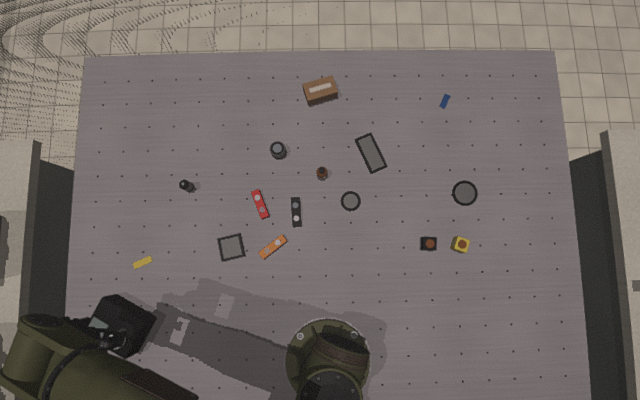

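View pics/scene0.png

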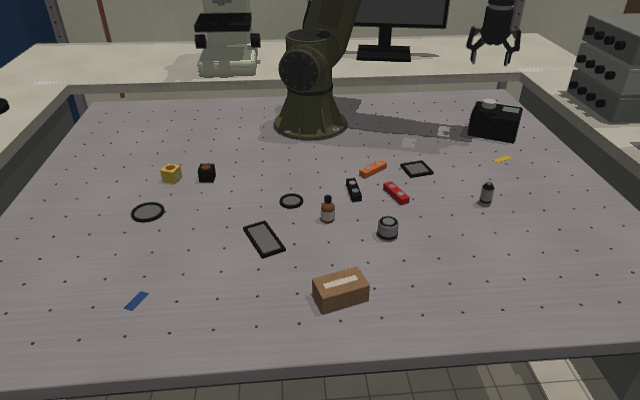

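Top view: slim objective (187,185), wide (278,150), cube (428,243), slider (296,212), small nest (350,201), large nest (465,193), square nest (231,247), long nest (371,153) and bottle (322,173). The yellow, red and orange look-alikes are next to the cube and slider. The scene view shows the same things.

```bash
python3 - <<'E'
from h import *
W={'top':dict(slim=(187,185,14),wide=(278,150,16),cube=(428,243,12),slider=(296,212,20),bottle=(322,173,11),snest=(350,201,15),lnest=(465,193,18),sqnest=(231,247,19),longnest=(371,153,26)),
'scene':dict(slim=(486,193,16),wide=(388,228,18),cube=(206,172,13),slider=(354,189,16),bottle=(328,209,17),snest=(291,201,16),lnest=(148,212,22),sqnest=(417,169,20),longnest=(264,239,27))}
for cn in W:
    c=dict(np.load(cn+'0.npz'));P=pts(c);g=cv2.cvtColor(c['image'],cv2.COLOR_RGB2GRAY)
    for n,(u,v,r) in W[cn].items():
        sl=np.s_[v-r:v+r+1,u-r:u+r+1];p=P[sl];gg=g[sl].astype(int)
        t=np.median(p[...,2][gg>100]) if (gg>100).any() else 0
        h=p[...,2]-t
        if 'nest' in n:
            m=(gg<60).astype(np.uint8)
        else: m=((h>0.010)).astype(np.uint8)
        k,l,st,ce=cv2.connectedComponentsWithStats(m,connectivity=8)
        i=1+np.argmax(st[1:,4]);mm=l==i
        hh=h[mm];top=np.percentile(hh,85)
        if 'nest' in n:
            cs,_=cv2.findContours(mm.astype(np.uint8),cv2.RETR_EXTERNAL,cv2.CHAIN_APPROX_NONE)
            uv=max(cs,key=len).reshape(-1,2)+[u-r,v-r]
            top=np.median(hh); q=ray(c,uv,t+0.009)[:,:2]
        else: q=p[mm&(h>top-0.006)][:,:2]
        rc=cv2.minAreaRect((q*1000).astype(np.float32))
        print(cn,n,'tab%.1f'%(t*1e3),'top%.1f'%(top*1e3),'n',mm.sum(),'c',np.round(rc[0],1),'size',np.round(rc[1],1),'ang',round(rc[2],1))
E
```

```text
top slim tab0.9 top62.1 n 131 c [426.6 221.7] size [469.6  26.5] ang 62.5
top wide tab0.9 top44.1 n 225 c [496.3  70.5] size [360.9  43.7] ang 26.4
top cube tab0.4 top42.3 n 215 c [ 341.  -159.5] size [338.   38.6] ang 88.9
top slider tab0.8 top22.0 n 259 c [399.7  68.4] size [183.4  49.2] ang 23.0
top bottle tab0.6 top69.7 n 116 c [561.3   6. ] size [14.8 15.2] ang 89.0
top snest tab0.8 top9.1 n 114 c [475.5 -81.8] size [56.6 57.3] ang 43.7
top lnest tab0.4 top8.1 n 159 c [ 493.9 -438. ] size [77.3 72.8] ang 88.9
top sqnest tab1.6 top8.2 n 159 c [340.6 284.2] size [69.1 72.4] ang 13.8
top longnest tab0.5 top8.5 n 220 c [ 625.7 -149. ] size [121.8  57.3] ang 23.8
scene slim tab1.0 top59.3 n 270 c [1022.7  161.4] size [  29.2 1135.7] ang 62.4
scene wide tab0.8 top42.8 n 406 c [1076.9   32.6] size [ 46.3 942.9] ang 76.1
scene cube tab0.3 top40.8 n 266 c [ 927.3 -212.4] size [1234.7   44.7] ang 9.5
scene slider tab0.6 top21.5 n 216 c [969.6  12. ] size [  40.5 1143.1] ang 81.9
scene bottle tab0.6 top62.2 n 292 c [1044.6  -36.9] size [ 16.9 981.4] ang 84.9
scene snest tab0.5 top7.1 n 156 c [486.9 -81.6] size [57.4 65.4] ang 87.1
scene lnest tab0.2 top7.0 n 218 c [ 504.2 -438.4] size [79.5 77.6] ang 85.0
scene sqnest tab0.8 top6.8 n 196 c [352.2 281.8] size [80.3 76.1] ang 12.1
scene longnest tab0.5 top7.7 n 398 c [ 636.2 -150.2] size [128.1  60.4] ang 23.1
```

```bash
python3 - <<'E'
from h import *
W={'top':dict(slim=(187,185,14),wide=(278,150,16),cube=(428,243,12),slider=(296,212,20),bottle=(322,173,11),red=(261,204,20),orange=(273,246,18),yellow=(461,244,13)),
'scene':dict(slim=(486,193,16),wide=(388,228,18),cube=(206,172,13),slider=(354,189,16),bottle=(328,209,17))}
for cn in W:
    c=dict(np.load(cn+'0.npz'));P=pts(c)
    for n,(u,v,r) in W[cn].items():
        sl=np.s_[v-r:v+r+1,u-r:u+r+1];p=P[sl];z=c['z_map'][sl]
        h=p[...,2]
        m=((h>0.010)&(z>0)&(h<.08)).astype(np.uint8)
        k,l,st,ce=cv2.connectedComponentsWithStats(m,connectivity=4)
        i=1+np.argmax(st[1:,4]);mm=l==i
        top=np.percentile(h[mm],85)
        tm=mm&(h>top-0.006)
        v_,u_=np.nonzero(tm)
        q=p[tm][:,:2]
        rc=cv2.minAreaRect((q*1000).astype(np.float32))
        print(cn,n,'top%.1f'%(top*1e3),'n',tm.sum(),'c',np.round(rc[0],1),'mean',np.round(q.mean(0)*1e3,1),'size',np.round(rc[1],1),'ang',round(rc[2],1))
E
```

```text
top slim top63.0 n 59 c [527.8 418.9] mean [527.9 418. ] size [24.6 25.7] ang 1.5
top wide top45.0 n 164 c [637.9 140.5] mean [636.6 140.6] size [44.4 43.1] ang 0.3
top cube top42.7 n 177 c [ 338.2 -308.5] mean [ 338.2 -308.9] size [39.7 38.5] ang 88.6
top slider top22.8 n 245 c [443.8  86.9] mean [443.5  87. ] size [89.6 25.9] ang 3.1
top bottle top70.3 n 29 c [561.3   6. ] mean [560.9   6.2] size [14.8 15.2] ang 89.0
top red top23.0 n 247 c [470.3 197.2] mean [469.9 196.7] size [90.4 26.5] ang 20.4
top orange top23.2 n 255 c [339.5 158.5] mean [339.7 158. ] size [26.  90.4] ang 36.6
top yellow top42.2 n 172 c [ 333.3 -407.7] mean [ 334.2 -407.3] size [42.2 40.2] ang 69.2
scene slim top60.1 n 76 c [531.9 418.3] mean [535.  416.6] size [28.5 27.4] ang 53.2
scene wide top43.6 n 211 c [641.7 140.7] mean [643.2 139.5] size [43.6 47.3] ang 3.6
scene cube top41.1 n 131 c [ 341.7 -310.4] mean [ 344.4 -309.8] size [39.5 48. ] ang 86.1
scene slider top22.1 n 190 c [448.1  86.7] mean [451.2  86. ] size [93.5 26.6] ang 3.2
scene bottle top60.9 n 61 c [565.6   5.8] mean [567.4   5.4] size [17.7 17.4] ang 48.5
```

Request:
jog_arm:
  plan:
    - [-6,0,2,10,0]
    - [-12,0,4,20,0]
    - [-18,0,6,30,0]
    - [-24,0,8,40,0]
    - [-30,0,9,50,0]
  force: 40

```text
clock: 0.72
ee_pos: [0.4422, 0.4433, 0.14]
ee_rot: [[-0.397, 0.918, -0.001], [0.918, 0.397, -0.001], [-0.0, -0.002, -1.0]]
wrist_force: [-0.6, 1.1, 0.2]
finger_gap: 0.0858
finger_force: 0.0
```

```bash
cat >> h.py <<'E'
def go(x,y,z,yaw):
    "shift (cm, tool axes) and turn (deg) to a world target in mm, yaw of tool x in deg"
    s=bot.get_state();R=s['ee_rot'];d=R.T@(np.array([x,y,z])/1e3-s['ee_pos'])*100
    y0=np.degrees(np.arctan2(R[1,0],R[0,0]));t=(y0-yaw+180)%360-180
    print(np.round(d,2),round(t,1),'| at',np.round(s['ee_pos']*1e3,1),round(y0,1),'gap',round(s['finger_gap']*1e3,1),round(s['finger_force'],1),'t',s['clock'])
E
python3 -c "
from h import *
go(530,418,120,90)"
```

```text
[-5.81  7.06  2.  ] 23.4 | at [442.2 443.3 140. ] 113.4 gap 85.8 0.0 t 0.725
```

Request:
jog_arm:
  plan:
    - [-2,2.4,0.7,8,0]
    - [-4,4.8,1.4,16,0]
    - [-5.8,7.1,2,23.4,0]
    - [-5.8,7.1,2,23.4,0]
    - [-5.8,7.1,2,23.4,0]

```text
clock: 1.35
ee_pos: [0.5285, 0.42, 0.1213]
ee_rot: [[-0.008, 1.0, -0.001], [1.0, 0.008, -0.0], [-0.0, -0.001, -1.0]]
wrist_force: [0.5, -0.3, -0.7]
finger_gap: 0.0857
finger_force: 0.0
```

```bash
python3 - <<'E'
from h import *
go(530,418,14,90)
for n in("top","scene"):
    c=cam(n); i=c['image'][...,::-1]
    i=i[120:270,100:300] if n=='top' else i[90:240,400:600]
    cv2.imwrite(f'pics/{n}1.png',cv2.resize(i,None,fx=3,fy=3))
a=np.hstack([cv2.imread('pics/top1.png')[:,:400],cv2.imread('pics/scene1.png')[:,100:500]]);cv2.imwrite('pics/a1.png',a)
E
```

```text
[-0.2   0.16 10.73] 0.5 | at [528.5 420.  121.3] 90.5 gap 85.7 0.0 t 1.35
```

View pics/a1.png

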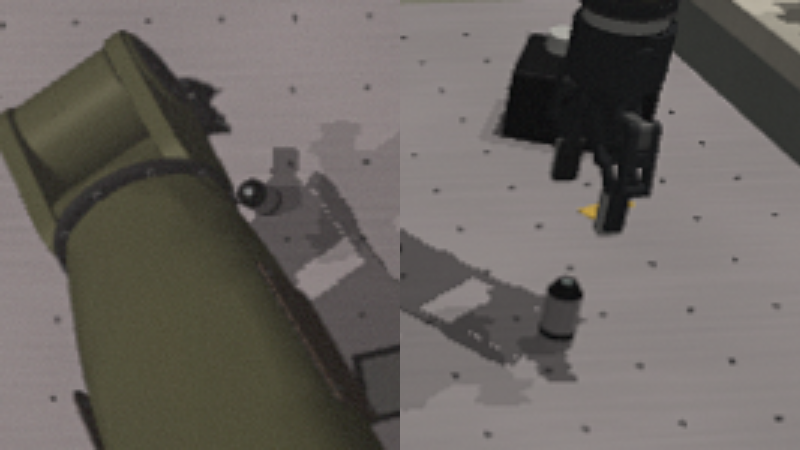

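The picture shows the fingers above the slim objective once perspective is allowed for: mid-tip at about scene (497,153), as expected for z 0.13. Descending.

Request:
jog_arm:
  plan:
    - [-0.2,0.1,3,0,0]
    - [-0.2,0.1,6,0,0]
    - [-0.2,0.1,9,0,0]
    - [-0.2,0.1,10.7,0,0]
    - [-0.2,0.1,10.7,0,0]

```text
clock: 2.08
ee_pos: [0.5295, 0.4179, 0.0139]
ee_rot: [[-0.007, 1.0, -0.001], [1.0, 0.007, -0.001], [-0.001, -0.001, -1.0]]
wrist_force: [0.2, 0.0, -0.2]
finger_gap: 0.0854
finger_force: 0.0
```

Request:
jog_arm:
  plan:
    - [0,0,0,0,0.5]
    - [0,0,0,0,1]
    - [0,0,0,0,1]
    - [0,0,0,0,1]
    - [0,0,0,0,1]
  force: 40

```text
clock: 2.7
ee_pos: [0.5304, 0.418, 0.0153]
ee_rot: [[-0.006, 1.0, 0.001], [1.0, 0.006, 0.001], [0.001, 0.001, -1.0]]
wrist_force: [-0.9, -1.2, 6.0]
finger_gap: 0.029
finger_force: 39.8
```

Request:
jog_arm:
  plan:
    - [0,0,-1.5,0,1]
    - [0,0,-5,0,1]
    - [0,0,-8.5,0,1]
    - [-2,-0.3,-11,0,1]
    - [-6,-0.8,-11,0,1]

```text
clock: 3.32
ee_pos: [0.5229, 0.3583, 0.1274]
ee_rot: [[-0.007, 1.0, 0.004], [1.0, 0.007, 0.002], [0.002, 0.004, -1.0]]
wrist_force: [1.0, 0.6, -1.4]
finger_gap: 0.0288
finger_force: 39.7
```

Request:
jog_arm:
  plan:
    - [-5.5,-0.6,0,0,1]
    - [-11.5,-1.2,0,0,1]
    - [-17.5,-1.8,0,0,1]
    - [-23.5,-2.4,0,0,1]
    - [-29,-3,0,0,1]

```text
clock: 3.95
ee_pos: [0.4938, 0.0657, 0.1254]
ee_rot: [[-0.006, 1.0, 0.001], [1.0, 0.006, -0.0], [-0.0, 0.001, -1.0]]
wrist_force: [0.9, 0.2, -1.1]
finger_gap: 0.0292
finger_force: 39.7
```

```bash
python3 -c "
from h import *
go(477,-82,120,90)"
```

```text
[-14.76  -1.77   0.54] 0.3 | at [493.8  65.7 125.4] 90.3 gap 29.2 39.7 t 3.95
```

Request:
jog_arm:
  plan:
    - [-5,-0.6,0.5,0.3,1]
    - [-10,-1.2,2,0.3,1]
    - [-14.8,-1.8,4,0.3,1]
    - [-14.8,-1.8,5,0.3,1]
    - [-14.8,-1.8,5,0.3,1]

```text
clock: 4.58
ee_pos: [0.4769, -0.0802, 0.0745]
ee_rot: [[-0.0, 1.0, -0.001], [1.0, 0.0, 0.0], [0.0, -0.001, -1.0]]
wrist_force: [-0.4, -0.5, -1.5]
finger_gap: 0.0291
finger_force: 39.7
```

```bash
python3 - <<'E'
from h import *
go(477,-82,19,90)
c=cam('top');cv2.imwrite('pics/t2.png',cv2.resize(c['image'][140:260,270:430,::-1],None,fx=2.5,fy=2.5))
c=cam('scene');cv2.imwrite('pics/s2.png',cv2.resize(c['image'][110:240,230:370,::-1],None,fx=3,fy=3))
a=cv2.imread('pics/t2.png');b=cv2.imread('pics/s2.png')
b=b[:300];cv2.imwrite('pics/a2.png',np.hstack([a,b[:,:400]]))
E
```

```text
[-0.18  0.01  5.55] 0.0 | at [476.9 -80.2  74.5] 90.0 gap 29.1 39.7 t 4.575
```

View pics/a2.png

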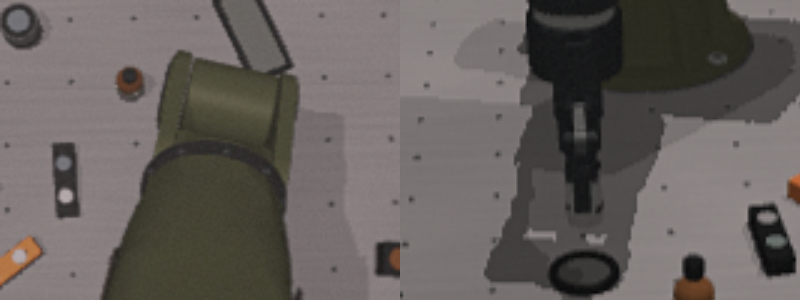

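The slim objective hangs lined up over the small nest (both at about column 585 in the right crop). Lowering and releasing it.

Request:
jog_arm:
  plan:
    - [-0.1,0,2,0,1]
    - [-0.1,0,4,0,1]
    - [-0.1,0,5.3,0,1]
    - [-0.1,0,5.5,0,1]
    - [-0.1,0,5.5,0,1]

```text
clock: 5.3
ee_pos: [0.4775, -0.0814, 0.02]
ee_rot: [[-0.001, 1.0, 0.001], [1.0, 0.001, -0.0], [-0.0, 0.001, -1.0]]
wrist_force: [0.4, -0.4, -0.9]
finger_gap: 0.0293
finger_force: 39.8
```

Request:
jog_arm:
  plan:
    - [0,0,0,0,0.8]
    - [0,0,0,0,0.4]
    - [0,0,0,0,0]
    - [0,0,0,0,0]
    - [0,0,-2,0,0]

```text
clock: 5.92
ee_pos: [0.4764, -0.0813, 0.0388]
ee_rot: [[-0.001, 1.0, -0.002], [1.0, 0.001, 0.001], [0.001, -0.002, -1.0]]
wrist_force: [0.5, -0.6, 0.3]
finger_gap: 0.0854
finger_force: 0.0
```

Request:
jog_arm:
  plan:
    - [0,0,-4,0,0]
    - [0,0,-8,0,0]
    - [0,0,-10,0,0]
    - [5,4,-10,0,0]
    - [10,8,-10,0,0]

```text
clock: 6.55
ee_pos: [0.5562, 0.0171, 0.1402]
ee_rot: [[0.001, 1.0, 0.001], [1.0, -0.001, -0.0], [-0.0, 0.001, -1.0]]
wrist_force: [0.8, -0.5, -0.1]
finger_gap: 0.0856
finger_force: 0.0
```

```bash
python3 -c "
from h import *
go(640,140.5,90,90)"
```

```text
[12.35  8.36  5.03] -0.1 | at [556.2  17.1 140.2] 89.9 gap 85.6 0.0 t 6.55
```

Request:
jog_arm:
  plan:
    - [4,2.8,0,0,0]
    - [8,5.6,0,0,0]
    - [12.3,8.4,1,0,0]
    - [12.3,8.4,4,0,0]
    - [12.3,8.4,7,0,0]

```text
clock: 7.18
ee_pos: [0.639, 0.1399, 0.0683]
ee_rot: [[-0.002, 1.0, -0.0], [1.0, 0.002, -0.0], [-0.0, -0.0, -1.0]]
wrist_force: [0.9, -0.5, -0.3]
finger_gap: 0.0853
finger_force: 0.0
```

```bash
python3 -c "
from h import *
go(640,140.5,6,90)
c=cam('top');P=pts(c)[130:235,322:380]
import numpy as np
h=P[...,2];m=(h>.02)&(h<.08);k,l,st,ce=cv2.connectedComponentsWithStats(m.astype(np.uint8));
for i in range(1,k):
  q=P[l==i];print(st[i,4],q.mean(0).round(4),q[:,2].max().round(4))
"
```

```text
[0.06 0.1  6.23] 0.1 | at [639.  139.9  68.3] 90.1 gap 85.3 0.0 t 7.175
55 [ 0.5569 -0.0013  0.0498] 0.0724
97 [ 0.4741 -0.0788  0.0587] 0.0704
```

Request:
jog_arm:
  plan:
    - [0,0.1,2.5,0,0]
    - [0,0.1,5,0,0]
    - [0,0.1,6.2,0,0]
    - [0,0.1,6.2,0,0.3]
    - [0,0.1,6.2,0,1]

```text
clock: 7.85
ee_pos: [0.6405, 0.1393, 0.0088]
ee_rot: [[-0.001, 1.0, 0.001], [1.0, 0.001, 0.0], [0.0, 0.001, -1.0]]
wrist_force: [-7.0, -0.4, 3.6]
finger_gap: 0.0515
finger_force: 2.4
```

Request:
jog_arm:
  plan:
    - [0,0,0,0,1]
    - [0,0,0,0,1]
    - [0,0,0,0,1]
    - [0,0,-1,0,1]
    - [0,0,-3,0,1]
  force: 50

```text
clock: 8.48
ee_pos: [0.6397, 0.1392, 0.0381]
ee_rot: [[-0.001, 1.0, -0.001], [1.0, 0.001, -0.0], [-0.0, -0.001, -1.0]]
wrist_force: [0.2, 0.1, -2.2]
finger_gap: 0.0467
finger_force: 52.0
```

Request:
jog_arm:
  plan:
    - [0,0,-3,0,1]
    - [0,0,-6.5,0,1]
    - [-2,-0.5,-8.5,0,1]
    - [-6,-1.5,-8.5,0,1]
    - [-11,-2.8,-8.5,0,1]

```text
clock: 9.1
ee_pos: [0.612, 0.0286, 0.1243]
ee_rot: [[-0.002, 1.0, 0.002], [1.0, 0.002, -0.0], [-0.0, 0.002, -1.0]]
wrist_force: [0.1, -1.3, -2.5]
finger_gap: 0.0464
finger_force: 52.1
```

Request:
jog_arm:
  plan:
    - [-6,-1.5,0,0,1]
    - [-12,-3,0,0,1]
    - [-18,-4.5,0,0,1]
    - [-24,-6,0,0,1]
    - [-30,-7.5,0,0,1]

```text
clock: 9.72
ee_pos: [0.5368, -0.2728, 0.1243]
ee_rot: [[-0.001, 1.0, 0.002], [1.0, 0.001, -0.001], [-0.001, 0.002, -1.0]]
wrist_force: [1.2, 0.2, -1.8]
finger_gap: 0.0463
finger_force: 52.0
```

```bash
python3 -c "
from h import *
go(495.5,-438,60,90)"
```

```text
[-16.51  -4.15   6.43] 0.0 | at [ 536.8 -272.8  124.3] 90.0 gap 46.3 52.0 t 9.725
```

Request:
jog_arm:
  plan:
    - [-5.5,-1.4,0,0,1]
    - [-11,-2.8,1,0,1]
    - [-16.5,-4.1,3,0,1]
    - [-16.5,-4.1,5.5,0,1]
    - [-16.5,-4.1,6.4,0,1]

```text
clock: 10.35
ee_pos: [0.4958, -0.4358, 0.058]
ee_rot: [[0.0, 1.0, -0.001], [1.0, -0.0, 0.001], [0.001, -0.001, -1.0]]
wrist_force: [0.1, 0.5, -2.0]
finger_gap: 0.0466
finger_force: 52.1
```

```bash
python3 - <<'E'
from h import *
go(495.5,-438,12,90)
c=cam('scene');cv2.imwrite('pics/s3.png',cv2.resize(c['image'][120:250,80:240,::-1],None,fx=3,fy=3))
E
```

```text
[-0.22 -0.03  4.6 ] -0.0 | at [ 495.8 -435.8   58. ] 90.0 gap 46.6 52.1 t 10.35
```

View pics/s3.png

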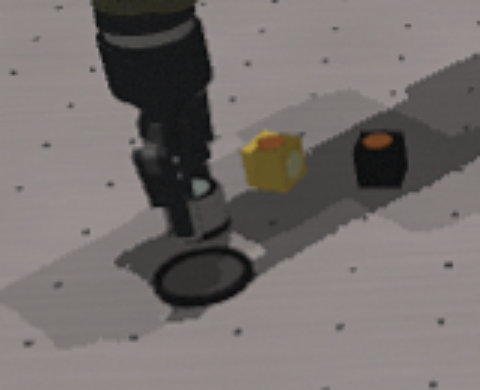

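The wide objective hangs over the large nest (about (205,215) above nest centre (203,277)). Lowering and releasing it.

Request:
jog_arm:
  plan:
    - [-0.1,0,2,0,1]
    - [-0.1,0,3.8,0,1]
    - [-0.1,0,4.4,0,1]
    - [-0.1,0,4.5,0,1]
    - [-0.1,0,4.5,0,1]

```text
clock: 11.02
ee_pos: [0.4966, -0.4369, 0.0136]
ee_rot: [[-0.001, 1.0, 0.0], [1.0, 0.001, -0.0], [-0.0, 0.0, -1.0]]
wrist_force: [-1.5, -0.8, -2.5]
finger_gap: 0.0465
finger_force: 52.1
```

Request:
jog_arm:
  plan:
    - [0,0,0,0,0.8]
    - [0,0,0,0,0.4]
    - [0,0,0,0,0]
    - [0,0,0,0,0]
    - [0,0,-2,0,0]

```text
clock: 11.65
ee_pos: [0.4959, -0.4363, 0.0329]
ee_rot: [[-0.001, 1.0, -0.002], [1.0, 0.001, 0.002], [0.002, -0.002, -1.0]]
wrist_force: [0.2, 1.2, 0.4]
finger_gap: 0.0854
finger_force: 0.0
```

Request:
jog_arm:
  plan:
    - [0,0,-4,0,0]
    - [0,0,-8,0,0]
    - [4,-4,-9,0,0]
    - [8,-8,-9,0,0]
    - [12,-12,-9,0,0]

```text
clock: 12.28
ee_pos: [0.3753, -0.3159, 0.125]
ee_rot: [[-0.001, 1.0, 0.002], [1.0, 0.001, -0.002], [-0.002, 0.002, -1.0]]
wrist_force: [0.5, -0.1, 0.1]
finger_gap: 0.0855
finger_force: 0.0
```

```bash
python3 -c "
from h import *
go(339.5,-309,70,88.6)
c=cam('scene')
g=ray(c,[(148,212)],.0)
P=pts(c)[180:250,110:190];h=P[...,2];m=(h>.02)&(h<.06);q=P[m];print(len(q),q.mean(0),np.percentile(q[:,2],98),np.median(q[q[:,2]>.042],0))
"
```

```text
[ 0.7  -3.58  5.49] 1.4 | at [ 375.3 -315.9  125. ] 90.0 gap 85.5 0.0 t 12.275
347 [ 0.50819929 -0.43211818  0.03898592] 0.048952967711269106 [ 0.50268645 -0.43323876  0.04623545]
```

Request:
jog_arm:
  plan:
    - [0.7,-3.6,0,1.4,0]
    - [0.7,-3.6,3,1.4,0]
    - [0.7,-3.6,7,1.4,0]
    - [0.7,-3.6,10.5,1.4,0]
    - [0.7,-3.6,11.8,1.4,0]

```text
clock: 12.95
ee_pos: [0.3402, -0.3099, 0.0051]
ee_rot: [[0.024, 1.0, -0.001], [1.0, -0.024, 0.001], [0.001, -0.001, -1.0]]
wrist_force: [-0.2, -0.3, 0.4]
finger_gap: 0.0854
finger_force: 0.0
```

Request:
jog_arm:
  plan:
    - [0,0,0,0,0.3]
    - [0,0,0,0,1]
    - [0,0,0,0,1]
    - [0,0,0,0,1]
    - [0,0,0,0,1]
  force: 40

```text
clock: 13.58
ee_pos: [0.3409, -0.3106, 0.007]
ee_rot: [[0.024, 1.0, 0.002], [1.0, -0.024, -0.002], [-0.002, 0.002, -1.0]]
wrist_force: [-1.7, 0.9, 8.6]
finger_gap: 0.0397
finger_force: 39.4
```

Request:
jog_arm:
  plan:
    - [0,0,-1.5,0,1]
    - [0,0,-5,0,1]
    - [0,0,-8.5,0,1]
    - [2,3,-11,0,1]
    - [6,7,-11,-5,1]

```text
clock: 14.2
ee_pos: [0.4131, -0.2523, 0.119]
ee_rot: [[-0.062, 0.998, 0.004], [0.998, 0.063, -0.003], [-0.003, 0.004, -1.0]]
wrist_force: [0.8, -0.4, -0.9]
finger_gap: 0.0401
finger_force: 40.6
```

```bash
python3 -c "
from h import *
go(405,0,120,97)"
```

```text
[25.23  0.77 -0.19] -3.4 | at [ 413.1 -252.3  119. ] 93.6 gap 40.1 40.6 t 14.2
```

Request:
jog_arm:
  plan:
    - [5.5,0.1,0,-2,1]
    - [11,0.2,0,-4,1]
    - [17,0.3,0,-6,1]
    - [23,0.4,0,-8,1]
    - [29,0.4,0,-10.2,1]

```text
clock: 14.82
ee_pos: [0.3971, 0.0398, 0.1168]
ee_rot: [[-0.24, 0.971, 0.002], [0.971, 0.24, -0.0], [-0.0, 0.002, -1.0]]
wrist_force: [1.9, -0.4, -2.2]
finger_gap: 0.0397
finger_force: 40.6
```

```bash
python3 -c "
from h import *
go(342,284,60,103.8)"
```

```text
[25.03  0.51  5.67] 0.1 | at [397.1  39.8 116.8] 103.9 gap 39.7 40.6 t 14.825
```

Request:
jog_arm:
  plan:
    - [6,0.1,0,0,1]
    - [12,0.2,0,0,1]
    - [18,0.4,0,0,1]
    - [23,0.5,1,0,1]
    - [25,0.5,4,0,1]

```text
clock: 15.45
ee_pos: [0.3424, 0.2848, 0.0772]
ee_rot: [[-0.242, 0.97, 0.004], [0.97, 0.242, 0.003], [0.002, 0.004, -1.0]]
wrist_force: [0.5, -1.4, -1.5]
finger_gap: 0.0396
finger_force: 40.6
```

Request:
jog_arm:
  plan:
    - [0,0,1.5,0,1]
    - [0,0,1.7,0,1]
    - [0,0,1.7,0,1]
    - [0,0,1.7,0,1]
    - [0,0,1.7,0,1]

```text
clock: 16.08
ee_pos: [0.3427, 0.2818, 0.059]
ee_rot: [[-0.239, 0.971, 0.001], [0.971, 0.239, 0.001], [0.0, 0.001, -1.0]]
wrist_force: [-0.9, 0.1, -0.7]
finger_gap: 0.0401
finger_force: 40.5
```

```bash
python3 - <<'E'
from h import *
go(342,284,11.5,103.8)
c=cam('scene');b=cv2.resize(c['image'][90:200,350:490,::-1],None,fx=3,fy=3)
c=cam('top');a=cv2.resize(c['image'][200:310,170:290,::-1],None,fx=3,fy=3)
cv2.imwrite('pics/s4.png',np.hstack([a,b]))
E
```

```text
[ 0.23 -0.02  4.75] 0.0 | at [342.7 281.8  59. ] 103.8 gap 40.1 40.5 t 16.075
```

View pics/s4.png

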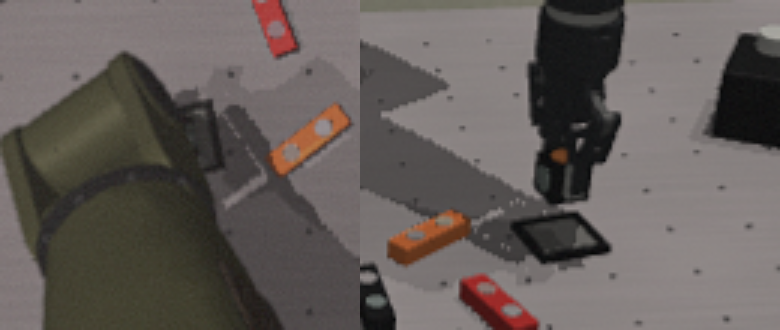

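The cube hangs over the square nest (about (562,175) above (561,236) in the right crop). Lowering and releasing it.

Request:
jog_arm:
  plan:
    - [0.2,0,2,0,1]
    - [0.2,0,4,0,1]
    - [0.2,0,4.6,0,1]
    - [0.2,0,4.7,0,1]
    - [0.2,0,4.7,0,1]

```text
clock: 16.8
ee_pos: [0.3422, 0.2841, 0.0121]
ee_rot: [[-0.239, 0.971, 0.001], [0.971, 0.239, 0.001], [0.0, 0.001, -1.0]]
wrist_force: [0.3, 1.5, -1.1]
finger_gap: 0.0399
finger_force: 40.5
```

Request:
jog_arm:
  plan:
    - [0,0,0,0,0.8]
    - [0,0,0,0,0.4]
    - [0,0,0,0,0]
    - [0,0,0,0,0]
    - [0,0,-2,0,0]

```text
clock: 17.42
ee_pos: [0.3413, 0.2835, 0.0309]
ee_rot: [[-0.239, 0.971, -0.002], [0.971, 0.239, -0.001], [-0.001, -0.002, -1.0]]
wrist_force: [-0.0, -0.4, -0.1]
finger_gap: 0.0854
finger_force: 0.0
```

Request:
jog_arm:
  plan:
    - [0,0,-4,0,0]
    - [0,0,-8,0,0]
    - [-4,2,-9,10,0]
    - [-8,4,-9,20,0]
    - [-12,6,-9,30,0]

```text
clock: 18.05
ee_pos: [0.4297, 0.1806, 0.1218]
ee_rot: [[0.284, 0.959, 0.001], [0.959, -0.284, 0.0], [0.0, 0.0, -1.0]]
wrist_force: [-0.1, 1.0, -0.0]
finger_gap: 0.0857
finger_force: 0.0
```

```bash
python3 -c "
from h import *
go(445.5,87,100,3.1)"
```

```text
[-8.53  4.17  2.18] 70.4 | at [429.7 180.6 121.8] 73.5 gap 85.7 0.0 t 18.05
```

Request:
jog_arm:
  plan:
    - [-2,1,0,10,0]
    - [-4,2,0,20,0]
    - [-6,3,1,30,0]
    - [-8.5,4.2,2,40,0]
    - [-8.5,4.2,2,50,0]

```text
clock: 18.68
ee_pos: [0.4454, 0.087, 0.1009]
ee_rot: [[0.918, 0.397, -0.001], [0.397, -0.918, -0.0], [-0.001, -0.0, -1.0]]
wrist_force: [-0.4, 1.3, 0.4]
finger_gap: 0.0847
finger_force: 0.0
```

Request:
jog_arm:
  plan:
    - [0,0,0,10,0]
    - [0,0,0,20.4,0]
    - [0,0,1,20.4,0]
    - [0,0,3,20.4,0]
    - [0,0,4,20.4,0]

```text
clock: 19.3
ee_pos: [0.445, 0.0883, 0.0602]
ee_rot: [[0.998, 0.064, -0.002], [0.064, -0.998, -0.0], [-0.002, 0.0, -1.0]]
wrist_force: [-0.7, 1.0, 0.6]
finger_gap: 0.0854
finger_force: 0.0
```

```bash
python3 - <<'E'
from h import *
go(445.5,87,5,3.1)
c=cam('scene');b=cv2.resize(c['image'][110:230,290:430,::-1],None,fx=3,fy=3)
c=cam('top');a=cv2.resize(c['image'][180:300,200:320,::-1],None,fx=3,fy=3)
cv2.imwrite('pics/s5.png',np.hstack([a,b]))
E
```

```text
[0.05 0.14 5.52] 0.6 | at [445.   88.3  60.2] 3.7 gap 85.4 0.0 t 19.3
```

View pics/s5.png

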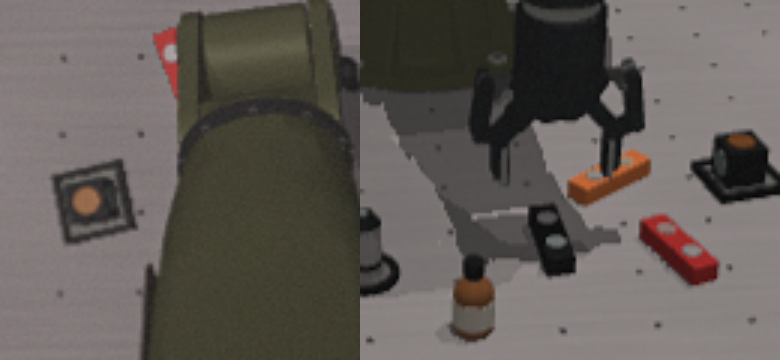

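The cube sits squared in its nest (top crop: cube about (93,200), nest (94,201)). The fingers straddle the slider; grasping it.

Request:
jog_arm:
  plan:
    - [0,0.1,2,0.5,0]
    - [0,0.1,4,0.5,0]
    - [0,0.1,5.5,0.5,0]
    - [0,0.1,5.5,0.5,0]
    - [0,0.1,5.5,0.5,0.5]

```text
clock: 20.02
ee_pos: [0.446, 0.0875, 0.0071]
ee_rot: [[0.999, 0.052, 0.001], [0.052, -0.999, 0.0], [0.001, -0.0, -1.0]]
wrist_force: [0.5, -0.3, -0.7]
finger_gap: 0.0699
finger_force: 0.0
```

Request:
jog_arm:
  plan:
    - [0,0,0,0,1]
    - [0,0,0,0,1]
    - [0,0,0,0,1]
    - [0,0,0,0,1]
    - [0,0,0,0,1]
  force: 40

```text
clock: 20.65
ee_pos: [0.4459, 0.0875, 0.007]
ee_rot: [[0.999, 0.051, 0.001], [0.051, -0.999, 0.0], [0.001, -0.0, -1.0]]
wrist_force: [-1.6, 0.2, 5.7]
finger_gap: 0.0248
finger_force: 39.9
```

Request:
jog_arm:
  plan:
    - [0,0,-1.5,0,1]
    - [0,0,-5,0,1]
    - [0,0,-8.5,0,1]
    - [0,0,-12,0,1]
    - [0,0,-12,0,1]

```text
clock: 21.28
ee_pos: [0.4467, 0.0875, 0.1295]
ee_rot: [[0.999, 0.051, 0.005], [0.051, -0.999, 0.001], [0.005, -0.0, -1.0]]
wrist_force: [-0.2, -0.2, -2.6]
finger_gap: 0.0249
finger_force: 39.7
```

```bash
python3 -c "
from h import *
go(627,-149,60,23.8)"
```

```text
[16.76 24.55  7.03] -20.9 | at [446.7  87.5 129.5] 2.9 gap 24.9 39.7 t 21.275
```

Request:
jog_arm:
  plan:
    - [3.3,4.9,0,-4,1]
    - [6.7,9.8,0,-8,1]
    - [10,14.7,0,-13,1]
    - [13.4,19.6,0,-17,1]
    - [16.8,24.6,0.5,-20.9,1]

```text
clock: 21.9
ee_pos: [0.6267, -0.1513, 0.121]
ee_rot: [[0.914, 0.406, -0.0], [0.406, -0.914, 0.0], [-0.0, -0.0, -1.0]]
wrist_force: [0.2, 1.7, -1.0]
finger_gap: 0.0248
finger_force: 39.7
```

Request:
jog_arm:
  plan:
    - [0,0,2.5,0,1]
    - [0,0,5,0,1]
    - [0,0,6.5,0,1]
    - [0,0,6.5,0,1]
    - [0,0,6.5,0,1]

```text
clock: 22.52
ee_pos: [0.6265, -0.1497, 0.0575]
ee_rot: [[0.915, 0.404, 0.001], [0.404, -0.915, -0.0], [0.001, 0.001, -1.0]]
wrist_force: [0.1, 0.3, -1.1]
finger_gap: 0.025
finger_force: 39.8
```

```bash
python3 - <<'E'
from h import *
go(627,-149,11.5,23.8)
c=cam('scene');b=cv2.resize(c['image'][130:270,180:340,::-1],None,fx=4,fy=4)
cv2.imwrite('pics/s6.png',b)
E
```

```text
[ 0.07 -0.04  4.6 ] 0.1 | at [ 626.5 -149.7   57.5] 23.9 gap 25.0 39.8 t 22.525
```

View pics/s6.png

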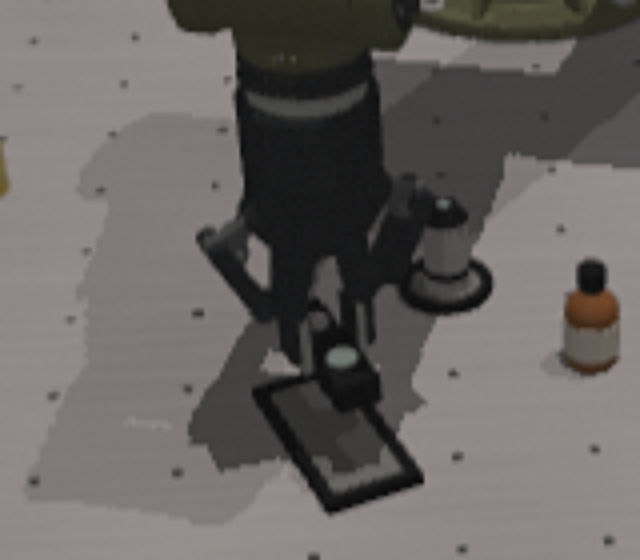

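The slider hangs parallel to the long nest and above it (nest centre about (338,440)), and the slim objective stands centred in its nest. Lowering.

Request:
jog_arm:
  plan:
    - [0,0,2,0,1]
    - [0,0,3.9,0,1]
    - [0,0,4.5,0,1]
    - [0,0,4.6,0,1]
    - [0,0,4.6,0,1]

```text
clock: 23.2
ee_pos: [0.6256, -0.1495, 0.011]
ee_rot: [[0.915, 0.404, -0.001], [0.404, -0.915, 0.0], [-0.001, -0.001, -1.0]]
wrist_force: [-10.2, 2.4, 15.0]
finger_gap: 0.0249
finger_force: 41.8
```

Request:
jog_arm:
  plan:
    - [0,0,0,0,0.8]
    - [0,0,0,0,0.4]
    - [0,0,0,0,0]
    - [0,0,0,0,0]
    - [0,0,-2,0,0]

```text
clock: 23.82
ee_pos: [0.6252, -0.1494, 0.0297]
ee_rot: [[0.915, 0.404, -0.003], [0.404, -0.915, 0.001], [-0.002, -0.002, -1.0]]
wrist_force: [0.5, 0.6, 0.2]
finger_gap: 0.0855
finger_force: 0.0
```

Request:
jog_arm:
  plan:
    - [0,0,-4,0,0]
    - [0,0,-8,0,0]
    - [0,0,-13,0,0]
    - [-5,0,-18,0,0]
    - [-10,0,-18,0,0]

```text
clock: 24.45
ee_pos: [0.5346, -0.1905, 0.2151]
ee_rot: [[0.914, 0.405, 0.006], [0.405, -0.914, -0.003], [0.005, 0.005, -1.0]]
wrist_force: [0.2, -0.8, -0.1]
finger_gap: 0.0852
finger_force: 0.0
```

Request:
jog_arm:
  plan:
    - [-6,-2,0,0,0]
    - [-12,-4,0,0,0]
    - [-18,-6,0,0,0]
    - [-22,-8,0,0,0]
    - [-22,-8,0,0,0]

```text
clock: 25.08
ee_pos: [0.2993, -0.2058, 0.212]
ee_rot: [[0.916, 0.402, 0.002], [0.402, -0.916, -0.002], [0.001, 0.003, -1.0]]
wrist_force: [1.0, -0.6, -0.2]
finger_gap: 0.0849
finger_force: 0.0
```

```bash
python3 - <<'E'
from h import *
go(0,0,0,0)
c=cam('top');a=cv2.resize(c['image'][110:270,200:500,::-1],None,fx=2.6,fy=2.6)
cv2.imwrite('pics/t7.png',a)
c=cam('scene');a=cv2.resize(c['image'][120:270,110:450,::-1],None,fx=2.3,fy=2.3)
cv2.imwrite('pics/s7.png',a)
E
```

```text
[-19.15 -30.94  21.09] 23.7 | at [ 299.3 -205.8  212. ] 23.7 gap 84.9 0.0 t 25.075
```

View pics/t7.png

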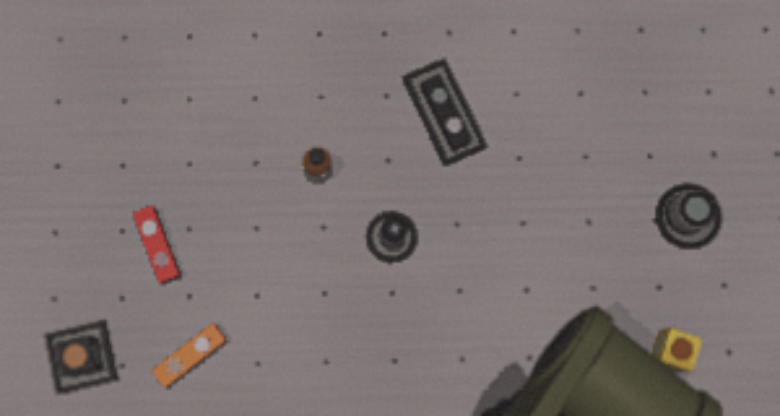

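View pics/s7.png

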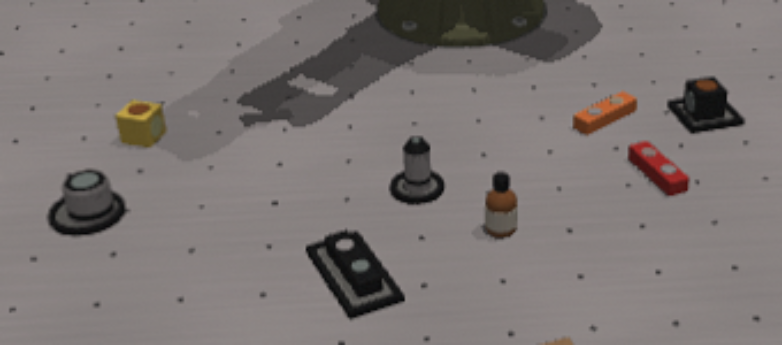

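All four optics are in their nests, and the bottle and look-alikes look untouched. A quick numeric check comes first, of the optics' tops against the nest centres found earlier; I hand in only if they pass.

```bash
python3 - <<'E'
from h import *
c=cam('top');P=pts(c);h=P[...,2]
ok=True
for n,(x,y),t in[('slim',(475.5,-81.8),.066),('wide',(494,-438),.046),('cube',(340.6,284.2),.044),('slider',(625.7,-149),.024)]:
    m=(np.hypot(P[...,0]-x/1e3,P[...,1]-y/1e3)<.06)&(h>t-.006)&(h<t+.008)&(c['z_map']>0)
    q=P[m]*1e3;r=cv2.minAreaRect(q[:,:2].astype(np.float32));e=np.hypot(r[0][0]-x,r[0][1]-y)
    print(n,np.round(r[0],1),np.round(r[1],1),round(r[2],1),'err',round(e,1),'top',np.median(q[:,2]).round(1)); ok&=e<9
if ok: print(bot.job_done())
E
```

```text
slim [475.8 -79.4] [23.7 23.7] 89.3 err 2.4 top 65.6
wide [ 496.  -434.5] [43.5 47.1] 0.9 err 4.0 top 46.7
cube [340.7 284.3] [40.1 41. ] 11.8 err 0.1 top 44.7
slider [ 623.9 -150.9] [91.  27.6] 23.5 err 2.6 top 24.7
the job is handed in; nothing more can be done
None
```

All four optics are in their matching nests, within about 4 mm of centre by the last camera check; the bottle was left where it stood, and the job is handed in at about 25 s on the clock (no verdict was returned).

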